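# Pin the die set with the tapered pin

## Task

Take the red-headed tapered pin from the wooden block and drive it through the hole in the die set's cover, feeling for the hole of the loose brass ring hidden below, so that it pulls the ring into line with the base and stands fully home, collar flat on the cover, then let go. Go gently: never force it with more than about 50 N, touch the die set with nothing but the pin, and leave the other things where they are.

Things in the scene. Friction and masses are not known exactly. Their poses are not given: they have to be found in the camera images.
- die_set: Die set fixed to the table. Origin: underside centre, on the axis of its holes; z up. Foot 130 x 130 mm, the rest 120 x 120 mm. Teal base to 50 mm high, with a 17 mm bore on the axis down to a floor at 4 mm. Aluminium cover plate on four pillars, 63 to 75 mm high. Bolt heads 14 mm across, 6 mm high, on the cover's corners (48 mm out in x and y). Between base and cover floats a brass ring.
- cover_hole (a point): Centre of the 30 mm hole in the die set's cover, at the cover's top face, 75 mm above the table, on the axis of cover hole and base bore. Part of the brass ring's hole shows through it.
- ring_seat (a point): Point fixed on the axis of the die set, 62 mm high, level with the floating brass ring's top (ring 72 mm across, 51 to 62 mm high, hole 17 mm). The ring's own place is not given: at the start its hole is 11.5 to 13.5 mm off the axis, in any horizontal direction, so a tip lowered on the axis lands on brass. It slides any way on the level against about 5 N and stays put; it cannot lift.
- pin: The tapered pin: steel, red plastic head, about 0.25 kg, round, upright in its block. Origin: centre of its tip; z up to the head. From the tip: flat tip 5 mm across; cone to 16 mm across at 37 mm; 16 mm shank to 70 mm; collar 44 mm across, 70 to 78 mm; head 24 mm across, 78 to 124 mm, where it is gripped. Fully home, the collar rests on the cover and the tip is 5 mm above the table.
- pin_head (a point): Centre of the red head, half-way up it, on the pin's axis, 101 mm above the tip.
- pin_tip (a point): Centre of the pin's flat 5 mm tip.
- pin_block: Fixed wooden block, 70 (x) x 160 (y) x 85 mm high. Origin: underside centre. Two 20 mm holes, 80 mm apart along its y, hold the tapered pin (y = +40 mm) and a black-headed dowel (y = -40 mm), each hanging upright by its collar on the block's top.
- dowel_head (a point): Centre of the black head (24 mm across, 46 mm high) of the straight dowel in the wooden block; not needed.
- spare_ring: Loose spare brass ring, 44 mm across, 10 mm high, flat on the table; not needed.
- wrench: Loose steel wrench lying on the table; not needed.
- oil: Upright oil bottle, 56 mm across, 150 mm high; not needed.
- jar: Upright jar, 70 mm across, 80 mm high; not needed.
Things that resemble listed ones, but are neither listed nor needed, are in the scene too. Leave any orange or purple look-alike of the pin alone.

How it is judged (in metres and radians):
On the way, in this order (a step that is already met when the one before it is completed fails the run):
1. the pin is lifted clear of the block, its tip above 95 mm (height (world z) of pin_tip above 0.095 m), for 0.1 s.
2. the pin's tip has passed through the ring into the base bore (z of pin_tip in the frame of die_set below 0.045 m and horizontal distance between pin_tip and cover_hole below 0.007 m), for 0.05 s.
At the end, for the whole second after the job is handed in: The tapered pin stands in the die set through cover, ring and base, its tip less than 7.5 mm above the die set's underside (5 mm is fully home) and within 3 mm of the axis, its head within 5 mm of the axis, tilted under 0.06 rad, at rest and released (z of pin_tip in the frame of die_set below 0.0075 m and horizontal distance between pin_tip and cover_hole below 0.003 m and horizontal distance between pin_head and cover_hole below 0.005 m and angle between pin's own z axis and vertical below 0.06 rad and linear speed of pin below 0.02 m/s); the robot touches nothing.
It fails at once if the pin is pressed on the die set with more than 60 N (contact force between pin and die_set above 60 N).
It fails at once if the fingers push on the die set (over 4 N) (contact force between the fingers and die_set above 4 N).
It fails at once if the dowel, the spare ring, the wrench, the oil bottle, the jar: one is moved more than 25 mm (distance of any of dowel_head, spare_ring, wrench, oil, jar from where it was at the start of the episode above 0.025 m).
It also fails if it takes over 72 s, if anything falls off the work surface, if the arm or the gripper's body presses on something with over 40 N, if the wrist force passes 120 N, or if a joint passes its speed limit or range.

## Robot

A 7-joint arm with a two-finger parallel gripper is mounted at the origin on the work surface. World frame = base frame: x ahead of the robot, y to its left, z up, the work surface at z = 0. Lengths are in mm, angles in rad, forces in N, time in s.
With the tool pointing down it reaches from about 400 to 875 mm from the base axis. Payload 4.4 kg.
Tool frame: the origin (TCP) lies at the very end of the fingers, on their centre line; the grasp point (between the pads) lies 19 mm behind it; z points along the fingers, x is the direction in which the jaws open and shut, and the axes are right-handed (so a half turn about z gives the same grasp; the last joint's range is limited). The gripper opens to 85 mm and grips with 20 to 120 N. Pads are 22 mm wide; open, the fingers measure 114 mm over their backs; the gripper's body (76 mm by 85 mm) begins 54 mm behind the grasp point. The pads swing forward as they close: fully open they stand 13 mm farther back than shut.
Start: joints at [-1.263, 0.628, 0.038, 1.517, -0.027, 0.996, -0.02], TCP at [237.329, 605.139, 231.313] pointing down, gripper open.
Joint ranges: [-3.06, 3.06], [-0.37, 2.12], [-1.25, 1.32], [0.18, 2.47], [-1.1, 4.24], [0.23, 1.98], [-2.94, 2.94]. Speed limits (rad/s): [2.57, 2.57, 3.14, 3.14, 3.14, 3.14, 3.14].

## Interface

Orientations are given as [roll, pitch, yaw] about the fixed x, y, z axes, in that order (R = Rz(yaw) Ry(pitch) Rx(roll)).
In Python, from cell import * gives the robot as it stands. The module is installed in compiled form; this text tells all that it offers.
- The arm moves only by the tool play_rows, never from a script. Its argument "targets" is a list of rows, each an object with "slide": the shift along the tool's x, y, z in mm, a list of three; "turn": the turn, a rotation vector about the tool's x, y, z in degrees, a list of three; "hand": the finger opening in mm, from 0 to 85.4. A call has 1 to 5 rows; each row shifts and turns the commanded pose from where the row before left it, along the tool's axes as they then stand; what a row does not reach is not made up. A row lasts 1/8 s, in which the tool goes at most 62.5 mm and 10.7 degrees, less where a joint would pass 70% of its speed; a pose out of reach is approached as far as the arm can. A call is refused whole if a number of a shift passes 62.5 or a number of a turn 10.7, either way. A call with a gripper value outside its range is refused whole. The fingers move at their own pace and stop on an object; the grip force is fixed at half the most. Time passes only in rows, so rows that do not move let the fingers close. It gives the time, the measured TCP pose, the force and the opening at its end, in the units of the state.
- read_state(): the state, without advancing time (a new reading comes with each control period).
- get_image(name): name is "side" or "top"; returns (picture, depth): 384x512x3 uint8, blue, green, red; 384x512 float32, mm along the optical axis (not along the pixel's ray), 0 where there is no reading.
- calibration(name): a dict with "K" (3x3 intrinsics, pixels), "R" (3x3) and "t" (3): a world point X has camera coordinates R X + t. Camera axes: x right, y down, z forward; pixel columns grow to the right and rows downward; lengths in mm; the calibration is good to about 2 mm. A picture is of the moment at which its call begins. calibration takes no time and is no camera call.
- finish_job(): hands the job in, once; it reports no verdict.
The state is a dict: "clock": time; "qpos": joint angles; "qd": joint speeds; "tau": joint torques, N m; "eef_pos": TCP position; "tool_rot": TCP orientation; "force": force on the tool from outside, world axes, zero at the start; "torque": the same for the moment, N m; "width": finger opening in mm.
Only numpy, scipy, OpenCV 4.12 (cv2) and the standard library are available. Lean on these libraries where they do the work, as an engineer would, in place of code of your own. Each camera call takes 0.05 s, during which the arm holds its last target.

## Working session

There is one attempt and no reset: what is moved stays moved. The work goes in short steps, Python scripts to look and compute and a tool call to move; the robot and the scene stay as the last step left them, time stands still between calls to the robot, and variables do not carry over. Pictures are saved under pics/ and viewed, and the job is handed in when it is done.

Besides the shell and the picture viewer there is one more tool, called by a JSON object that holds its "api" and its "payload". play_rows: Moves the arm, as the interface text tells. Its arguments: {"type":"object","properties":{"targets":{"type":"array"}},"required":["targets"]}

```bash
mkdir -p pics; ls
python3 - <<'E'
from cell import *
import cv2,numpy as np
s=read_state()
for k,v in s.items(): print(k,np.round(v,4).tolist())
for n in("side","top"):
    im,d=get_image(n); cv2.imwrite(f"pics/{n}0.png",im); np.save(f"pics/{n}0.npy",d); np.save(f"pics/{n}0im.npy",im)
    c=calibration(n); print(n,{k:np.round(v,3).tolist() for k,v in c.items()})
E
```

```text
pics
clock 0.0
qpos [-1.2628, 0.6294, 0.0385, 1.5184, -0.027, 0.9963, -0.02]
qd [-0.0004, -0.0004, -0.0008, -0.0008, -0.0001, 0.0009, -0.0012]
tau [-0.0006, -56.3387, 1.226, -19.344, 0.011, 0.0108, 0.0]
eef_pos [237.1112, 604.5281, 230.3736]
tool_rot [3.1416, 0.0019, 1.1969]
force [0.4972, 0.2854, -0.4538]
torque [0.0557, 0.0257, 0.0338]
width 85.1876
side {'K': [[396.736, 0.0, 259.032], [0.0, 396.736, 190.803], [0.0, 0.0, 1.0]], 'R': [[0.855, -0.519, 0.021], [-0.244, -0.438, -0.865], [0.458, 0.734, -0.501]], 't': [-485.341, 257.619, 534.792]}
top {'K': [[411.915, 0.0, 253.518], [0.0, 411.915, 187.506], [0.0, 0.0, 1.0]], 'R': [[0.012, -1.0, 0.0], [-0.999, -0.012, -0.051], [0.051, 0.0, -0.999]], 't': [67.246, 585.759, 867.139]}
```

View pics/side0.png

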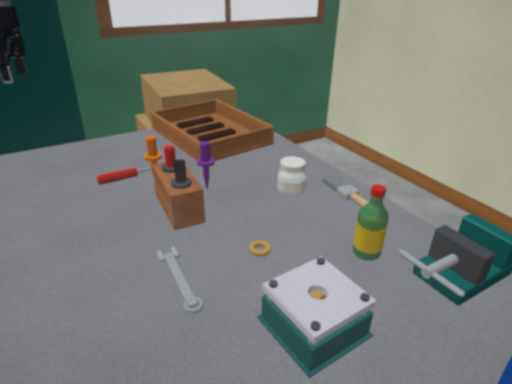

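View pics/top0.png

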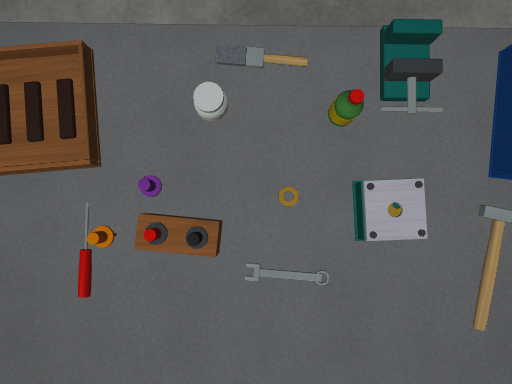

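The side view shows the red-headed pin at (170,157) and the black dowel at (181,172), both in the block. The orange look-alike is at (152,148), the purple one at (205,152), and the die set is around (318,300). In the top view, red is at (152,235), black at (196,238), orange at (97,237), purple at (149,186) and the cover hole at (395,210). The red pin is the one in the block.

```bash
cat > h.py <<'E'
import cv2,numpy as np
from cell import *
def ray(n,uv):
    c=calibration(n);K,R,t=[np.array(c[k],float) for k in("K","R","t")]
    d=R.T@np.linalg.inv(K)@np.array([uv[0],uv[1],1.]); return -R.T@t,d
def onz(n,uv,z):
    o,d=ray(n,uv); return o+d*(z-o[2])/d[2]
def tri(uv1,uv2,n1="side",n2="top"):
    o1,d1=ray(n1,uv1);o2,d2=ray(n2,uv2)
    s=np.linalg.lstsq(np.c_[d1,-d2],o2-o1,rcond=None)[0]
    a=o1+d1*s[0];b=o2+d2*s[1]; return (a+b)/2,np.linalg.norm(a-b)
def proj(n,X):
    c=calibration(n);p=np.array(c["K"])@(np.array(c["R"])@np.array(X,float)+np.array(c["t"])); return p[:2]/p[2]
def load(n,k=0): return np.load(f"pics/{n}{k}im.npy"),np.load(f"pics/{n}{k}.npy")
def blobs(mask,amin=15):
    n,l,s,c=cv2.connectedComponentsWithStats(mask.astype(np.uint8))
    return [(c[i].round(1).tolist(),s[i].tolist(),l==i) for i in range(1,n) if s[i,4]>=amin]
def cloud(n,d):
    c=calibration(n);K,R,t=[np.array(c[k],float) for k in("K","R","t")]
    v,u=np.indices(d.shape); P=np.stack([(u-K[0,2])/K[0,0]*d,(v-K[1,2])/K[1,1]*d,d],-1)
    return (P-t)@R
E
python3 - <<'E'
from h import *
for n in("side","top"):
    im,d=load(n);hsv=cv2.cvtColor(im,cv2.COLOR_BGR2HSV);P=cloud(n,d)
    H,S,V=[hsv[...,i].astype(int) for i in range(3)]
    red=((H<5)|(H>174))&(S>180)&(V>80)
    print(n,"red")
    for c,s,m in blobs(red): print(c,s,"med xyz",np.median(P[m&(d>0)],0).round(1), "zmax",P[m&(d>0)][:,2].max().round(1))
    # cover plate
    cov=(S<60)&(V>130)&(P[...,2]>65)&(P[...,2]<85)&(d>0)
    for c,s,m in blobs(cov,300): print("cover",c,s,P[m].mean(0).round(1),np.median(P[m][:,2]).round(1))
im,_=load("top"); crops=[im[195:265,80:240],im[165:255,340:440]]
cv2.imwrite("pics/c_a.png",cv2.resize(crops[0],None,fx=4.5,fy=4.5,interpolation=cv2.INTER_CUBIC))
cv2.imwrite("pics/c_b.png",cv2.resize(crops[1],None,fx=6,fy=6,interpolation=cv2.INTER_CUBIC))
im,_=load("side")
cv2.imwrite("pics/c_c.png",cv2.resize(im[255:365,250:385],None,fx=5,fy=5,interpolation=cv2.INTER_CUBIC))
cv2.imwrite("pics/c_d.png",cv2.resize(im[125:230,130:230],None,fx=5,fy=5,interpolation=cv2.INTER_CUBIC))
E
```

```text
side red
[169.0, 155.3] [165, 147, 9, 19, 118] med xyz [484.8 254.7 123.8] zmax 141.1
[117.2, 173.8] [98, 169, 38, 11, 122] med xyz [399.7 421.4  22.7] zmax 25.8
[378.0, 190.8] [372, 186, 13, 11, 115] med xyz [ 742.4 -118.5  148.8] zmax 152.3
cover [429.8, 50.4] [337, 29, 175, 42, 660] [2327.6 1037.6   74.8] 74.8
cover [292.3, 163.5] [281, 156, 25, 17, 324] [758.3 161.2  78.7] 80.7
cover [317.3, 296.4] [263, 258, 114, 85, 4718] [ 536.8 -213.9   75.6] 76.0
top red
[355.9, 96.2] [349, 89, 15, 15, 177] med xyz [ 748.2 -111.7  149.6] zmax 154.1
[149.5, 234.5] [144, 229, 12, 12, 124] med xyz [490.3 263.4 139.1] zmax 143.5
[83.8, 273.6] [78, 250, 12, 48, 515] med xyz [398.6 427.5  23.5] zmax 29.2
cover [207.7, 96.1] [193, 82, 31, 30, 707] [764.  168.3  79.9] 80.0
cover [395.0, 209.3] [364, 179, 63, 62, 3231] [ 541.9 -207.7   75. ] 75.0
```

View pics/c_a.png

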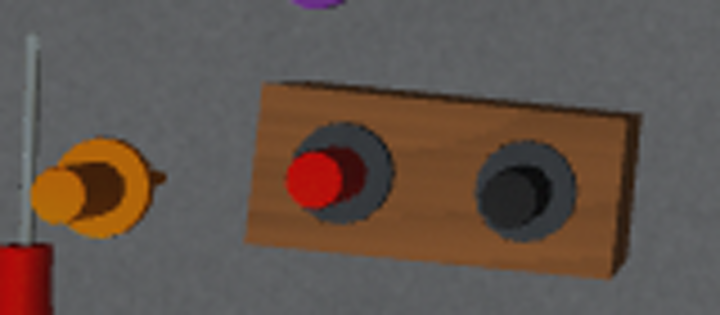

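View pics/c_b.png

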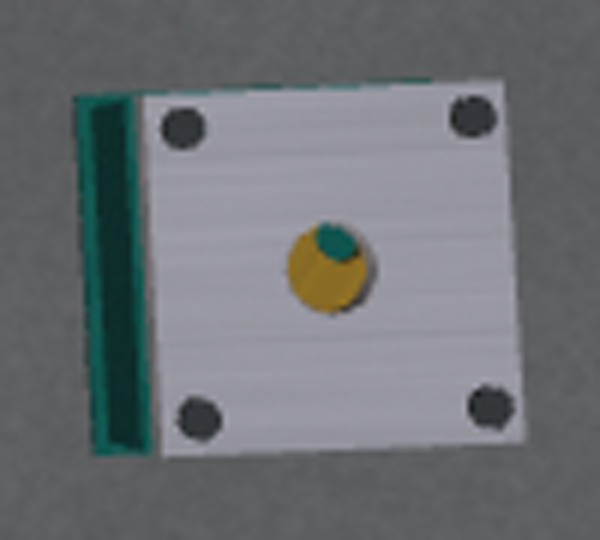

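View pics/c_c.png

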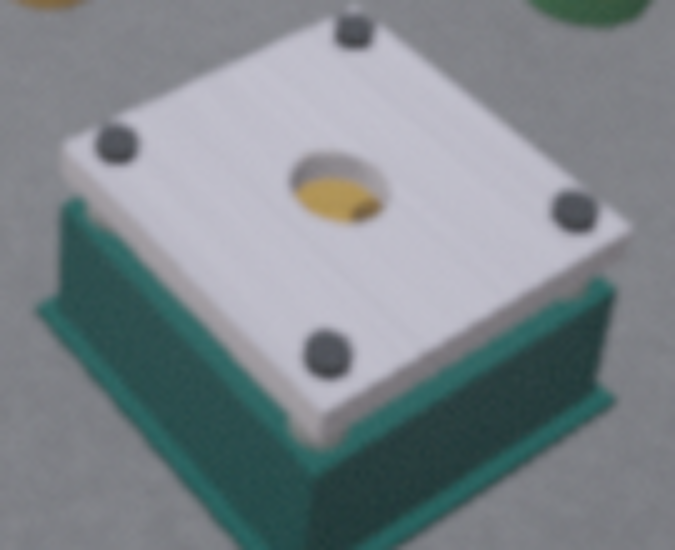

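View pics/c_d.png

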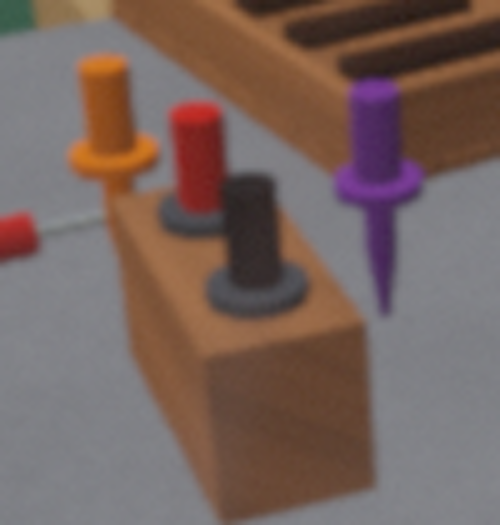

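Run:
```python
from h import *
out={}
for n in("side","top"):
    im,d=load(n);hsv=cv2.cvtColor(im,cv2.COLOR_BGR2HSV);P=cloud(n,d)
    H,S,V=[hsv[...,i].astype(int) for i in range(3)]
    x0,x1,y0,y1=(255,380,252,345) if n=="side" else (362,430,176,244)
    roi=np.zeros(H.shape,bool);roi[y0:y1,x0:x1]=1
    b=roi&(V<110)&(S<90)&(P[...,2]>73)
    bl=[(c,s,onz(n,c,80)[:2]) for c,s,m in blobs(b,8)]
    for c,s,p in bl: print(n,"bolt",c,s,p.round(1))
    print("mean of bolts",np.mean([p for c,s,p in bl],0).round(1))
    ye=roi&(H>15)&(H<32)&(S>90)
    for c,s,m in blobs(ye,5): print(" brass",c,s,onz(n,c,62).round(1))
    te=roi&(H>75)&(H<100)&(S>90)
    for c,s,m in blobs(te,3): print(" teal",c,s,onz(n,c,62).round(1), np.median(P[m][:,2]).round(1))
    # pin head, dowel, orange, purple
    for nm,mk in dict(orange=(H>=8)&(H<17)&(S>220)&(V>140),purple=(H>125)&(H<160)&(S>100),black=(V<70)&(P[...,2]>97)&(P[...,2]<150)).items():
        for c,s,m in blobs(mk,40): q=P[m&(d>0)];print(n,nm,c,s,np.median(q,0).round(1),np.percentile(q[:,2],[1,99]).round(1))
# block top by depth in top view
im,d=load("top");P=cloud("top",d);hsv=cv2.cvtColor(im,cv2.COLOR_BGR2HSV)
m=(abs(P[...,2]-85)<5)&(d>0); m[:, :120]=0;m[:,230:]=0
for c,s,mm in blobs(m,300):
    # convex hull rectangle in world xy at z=85
    pts=np.argwhere(mm)[:,::-1]; W=np.array([onz("top",p,85)[:2] for p in pts],np.float32)
    r=cv2.minAreaRect(W);print("block",c,s,r)
# red head top & side centre
t=onz("top",[149.5,234.5],139); print("head top (top)",t.round(1))
hs=(H>0)
im,d=load("side");hsv=cv2.cvtColor(im,cv2.COLOR_BGR2HSV)
red=((hsv[...,0]<5)|(hsv[...,0]>174))&(hsv[...,1]>150)
for c,s,m in blobs(red,50):
    if 140<c[1]<170 and 150<c[0]<190:
        print("side head",c,s)
        print(" col centre axis pt z~120:",onz("side",[c[0],c[1]],118).round(1))
print("proj pin axis pts: ",[proj("side",[t[0],t[1],z]).round(1).tolist() for z in(139,93)], [proj("top",[t[0],t[1],z]).round(1).tolist() for z in(139,93)])
```

```text
side bolt [320.5, 261.0] [318, 259, 6, 5, 30] [ 586.9 -158.8]
side bolt [272.9, 283.5] [270, 281, 7, 6, 37] [ 491.1 -163.7]
side bolt [364.6, 297.0] [361, 294, 8, 7, 48] [ 591.9 -254.3]
side bolt [315.1, 325.7] [311, 322, 9, 8, 55] [ 496.3 -259.5]
mean of bolts [ 541.5 -209.1]
 brass [260.7, 253.3] [255, 252, 14, 4, 46] [524.4 -74.8  62. ]
 brass [371.2, 252.3] [364, 252, 15, 2, 23] [ 694.7 -169.    62. ]
 brass [317.1, 294.4] [310, 291, 15, 8, 84] [ 547.8 -201.7   62. ]
 teal [280.5, 325.1] [258, 295, 53, 50, 1117] [ 466.3 -222.7   62. ] 32.8
 teal [350.2, 332.3] [318, 311, 54, 34, 649] [ 542.3 -281.3   62. ] 45.2
 teal [354.0, 330.5] [354, 329, 1, 4, 4] [ 549.  -281.7   62. ] 35.3
 teal [334.2, 343.2] [333, 343, 3, 2, 4] [ 511.3 -284.1   62. ] 35.2
side purple [204.9, 157.5] [197, 140, 18, 45, 351] [579.  272.8  82.7] [ 16.9 125.8]
side black [47.0, 63.3] [24, 55, 47, 18, 592] [ 360.9 1324.7  123.7] [ 97.8 149.3]
side black [12.9, 66.7] [10, 60, 9, 14, 67] [ 239.7 1324.4  121.7] [ 97.7 148.5]
side black [179.8, 170.7] [174, 160, 13, 22, 210] [479.5 174.8 121.3] [ 97.6 140.5]
top bo
[... 699 characters left out ...]
8 253.9 119.1] [ 97.5 137.6]
top black [100.2, 234.8] [95, 232, 10, 7, 40] [486.5 363.1 110.6] [ 98.3 121.4]
top black [194.1, 238.3] [187, 232, 15, 14, 167] [484.6 181.9 138.6] [ 98.8 141.6]
block [208.5, 96.2] [193, 82, 31, 29, 331] ((763.1328735351562, 167.4246826171875), (58.63869857788086, 57.11012268066406), 77.23287200927734)
block [177.0, 234.8] [134, 214, 86, 43, 2132] ((486.66107177734375, 223.99026489257812), (160.23245239257812, 70.12104034423828), 85.11166381835938)
head top (top) [490.2 263.5 139. ]
side head [169.4, 155.6] [165, 146, 10, 21, 171]
 col centre axis pt z~120: [488.8 263.3 118. ]
proj pin axis pts:  [[169.1, 146.9], [171.0, 165.4]] [[149.5, 234.5], [155.5, 233.0]]
```

Run:
```python
from h import *
from scipy.optimize import least_squares
f=6
A=np.array([541.9,-208.2])
def edges(n,x0,y0,x1,y1,mk):
    im,_=load(n); c=cv2.resize(im[y0:y1,x0:x1],None,fx=f,fy=f,interpolation=cv2.INTER_LINEAR)
    return c,lambda p:(x0+(p[0]+.5)/f-.5,y0+(p[1]+.5)/f-.5)
for n,box in dict(top=(380,196,410,226),side=(300,280,336,306)).items():
    c,back=edges(n,*box,None); hsv=cv2.cvtColor(c,cv2.COLOR_BGR2HSV)
    H,S,V=[hsv[...,i].astype(int) for i in range(3)]
    hole=cv2.morphologyEx(((S>90)).astype(np.uint8),cv2.MORPH_OPEN,np.ones((3,3)))
    brass=(H>12)&(H<33)&(S>100)&((V>135) if n=="side" else (V>0))
    if n=="side": print(np.percentile(V[(H>12)&(H<33)&(S>100)],[5,25,50,75,95]))
    brass=max(blobs(brass,100),key=lambda b:b[1][4])[2]
    cv2.imwrite(f"pics/m_{n}.png",np.hstack([c,cv2.cvtColor(brass.astype(np.uint8)*255,cv2.COLOR_GRAY2BGR)])*1)
    if n=="top":
        teal=max(blobs((H>60)&(H<105)&(S>80)&~brass,50),key=lambda b:b[1][4])[2]
        e=brass&(cv2.dilate(teal.astype(np.uint8),np.ones((7,7)))>0)
        # midline of gap
        e2=teal&(cv2.dilate(brass.astype(np.uint8),np.ones((7,7)))>0)
        pts=np.argwhere(e|e2)[:,::-1]
        W=np.array([onz(n,back(p),62)[:2] for p in pts])
        r=least_squares(lambda q:np.hypot(*(W-q).T)-8.5,[554,-213],loss="soft_l1")
        print("ring hole centre (top)",r.x.round(1),"rms",np.sqrt(np.mean(r.fun**2)).round(2),"off",np.hypot(*(r.x-A)).round(1),np.degrees(np.arctan2(*(r.x-A)[::-1])).round(1))
```

```text
ring hole centre (top) [ 553.5 -214.6] rms 0.77 off 13.3 -28.9
[134. 171. 174. 175. 177.]
```

View pics/m_top.png

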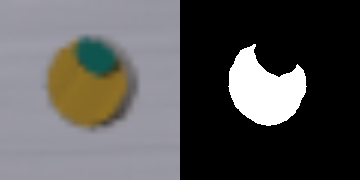

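View pics/m_side.png

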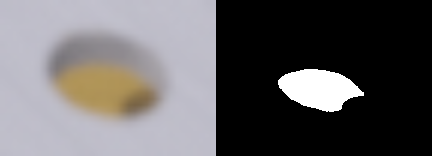

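The red pin in the block's +y hole is the one meant: at (149,234) in the top view, on the wooden block, confirmed in the crops. The orange and purple ones stand outside the block.

- **Pin axis:** about (490, 263.5). The block's +y hole predicts (490, 263.8).
- **Die axis:** about (542, -208).
- **Ring hole:** about 13 mm off the axis, towards about -31°.

I'll turn the jaws to that direction first, because dragging the ring along the jaws' axis is the stiff way.

{"api": "play_rows", "payload": {"targets": [{"slide":[0,0,0],"turn":[0,0,10],"hand":60},{"slide":[0,0,0],"turn":[0,0,10],"hand":60},{"slide":[0,0,0],"turn":[0,0,10],"hand":60},{"slide":[0,0,0],"turn":[0,0,10],"hand":60},{"slide":[0,0,0],"turn":[0,0,10],"hand":60}]}}

```text
clock: 0.72
eef_pos: [237.1, 604.8, 230.8]
tool_rot: [3.141, 0.001, 0.319]
force: [-0.3, 0.2, -0.4]
width: 59.7
```

{"api": "play_rows", "payload": {"targets": [{"slide":[0,0,0],"turn":[0,0,10],"hand":60},{"slide":[0,0,0],"turn":[0,0,10],"hand":60},{"slide":[0,0,0],"turn":[0,0,10],"hand":60},{"slide":[0,0,0],"turn":[0,0,10],"hand":60},{"slide":[0,0,0],"turn":[0,0,10],"hand":60}]}}

```text
clock: 1.35
eef_pos: [237.1, 604.9, 230.8]
tool_rot: [3.141, -0.0, -0.554]
force: [-0.1, -0.1, 0.0]
width: 60.3
```

```bash
cat > mv.py <<'E'
import sys
from h import *
from scipy.spatial.transform import Rotation as Ro
s=read_state(); R=Ro.from_euler("xyz",s["tool_rot"]).as_matrix()
t=np.array([float(a) for a in sys.argv[1:4]])
print("t",round(float(s["clock"]),2),"eef",np.round(s["eef_pos"],1),"rot",np.round(s["tool_rot"],3),"F",np.round(s["force"],1),"w",round(float(s["width"]),1),"q7",np.round(s["qpos"],2))
print("slide",np.round(R.T@(t-np.array(s["eef_pos"])),1))
E
python3 mv.py 490 263.5 180
```

```text
t 1.35 eef [237.1 604.9 230.8] rot [ 3.141 -0.    -0.554] F [-0.1 -0.1  0. ] w 60.3 q7 [-1.54  0.68  0.52  1.53 -0.37  1.04 -1.47]
slide [394.7 157.1  51. ]
```

{"api": "play_rows", "payload": {"targets": [{"slide":[39.5,15.7,2],"turn":[0,0,0],"hand":60},{"slide":[39.5,15.7,2],"turn":[0,0,0],"hand":60},{"slide":[39.5,15.7,2],"turn":[0,0,0],"hand":60},{"slide":[39.5,15.7,2],"turn":[0,0,0],"hand":60},{"slide":[39.5,15.7,2],"turn":[0,0,0],"hand":60}]}}

```text
clock: 1.98
eef_pos: [365.4, 433.9, 220.9]
tool_rot: [3.141, 0.0, -0.548]
force: [0.7, 0.0, -0.4]
width: 59.5
```

{"api": "play_rows", "payload": {"targets": [{"slide":[39.5,15.7,2],"turn":[0,0,0],"hand":60},{"slide":[39.5,15.7,2],"turn":[0,0,0],"hand":60},{"slide":[39.5,15.7,2],"turn":[0,0,0],"hand":60},{"slide":[39.5,15.7,2],"turn":[0,0,0],"hand":60},{"slide":[39.2,15.8,2],"turn":[0,0,0],"hand":60}]}}

```text
clock: 2.6
eef_pos: [492.7, 264.2, 210.9]
tool_rot: [3.141, 0.0, -0.548]
force: [-0.1, 0.8, 0.0]
width: 60.0
```

{"api": "play_rows", "payload": {"targets": [{"slide":[0,0,15],"turn":[0,0,0],"hand":60},{"slide":[0,0,15],"turn":[0,0,0],"hand":60},{"slide":[0,0,0],"turn":[0,0,0],"hand":60}]}}

```text
clock: 2.98
eef_pos: [490.2, 266.2, 179.5]
tool_rot: [3.139, 0.003, -0.546]
force: [-0.3, -0.7, 1.4]
width: 59.8
```

```bash
python3 mv.py 490.1 263.5 101
python3 - <<'E'
from h import *
for n in("side","top"):
    im,d=get_image(n); np.save(f"pics/{n}1im.npy",im);np.save(f"pics/{n}1.npy",d)
a=np.load("pics/side1im.npy")[60:240,100:260];b=np.load("pics/top1im.npy")[160:300,80:260]
cv2.imwrite("pics/g1.png",np.hstack([cv2.resize(a,(400,450)),cv2.resize(b,(400,450))]))
E
```

```text
t 2.98 eef [490.2 266.2 179.5] rot [ 3.139e+00  3.000e-03 -5.460e-01] F [-0.3 -0.7  1.4] w 59.8 q7 [-0.85  0.61  0.47  1.84 -0.37  0.79 -0.73]
slide [ 1.5  2.2 78.5]
```

View pics/g1.png

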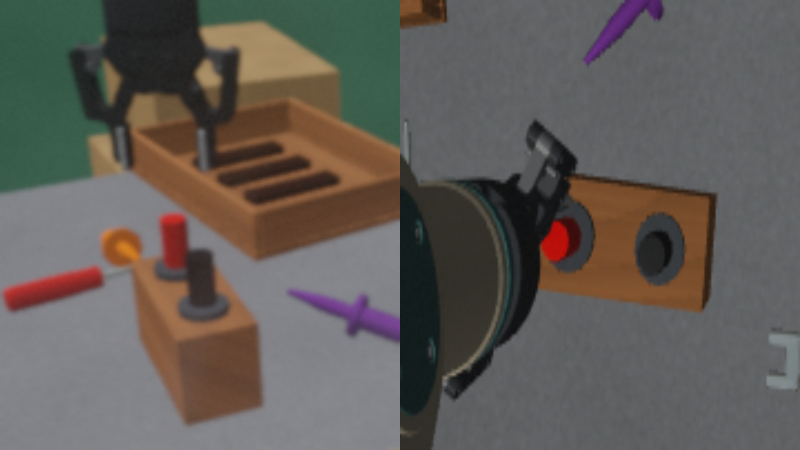

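The crop shows the gripper above and beside the red pin, which stands undisturbed. The orange and purple look-alikes, which had been balanced on their tips, have toppled by themselves and are clear of my path. I'll descend with a small correction.

{"api": "play_rows", "payload": {"targets": [{"slide":[1.5,2.2,10],"turn":[0,0,0],"hand":60},{"slide":[0,0,15],"turn":[0,0,0],"hand":60},{"slide":[0,0,15],"turn":[0,0,0],"hand":60},{"slide":[0,0,0],"turn":[0,0,0],"hand":60},{"slide":[0,0,0],"turn":[0,0,0],"hand":60}]}}

```text
clock: 3.7
eef_pos: [492.6, 262.6, 141.2]
tool_rot: [3.141, -0.0, -0.549]
force: [0.4, -0.4, -0.7]
width: 60.3
```

```bash
python3 mv.py 490.1 263.5 101
python3 - <<'E'
from h import *
for n in("side","top"):
    im,d=get_image(n); np.save(f"pics/{n}2im.npy",im);np.save(f"pics/{n}2.npy",d)
a=np.load("pics/side2im.npy")[60:240,100:260];b=np.load("pics/top2im.npy")[160:300,80:260]
cv2.imwrite("pics/g2.png",np.hstack([cv2.resize(a,(400,450)),cv2.resize(b,(400,450))]))
E
```

```text
t 3.7 eef [492.6 262.6 141.2] rot [ 3.141 -0.    -0.549] F [ 0.4 -0.4 -0.7] w 60.3 q7 [-0.82  0.66  0.44  1.87 -0.41  0.7  -0.69]
slide [-2.6  0.5 40.2]
```

View pics/g2.png

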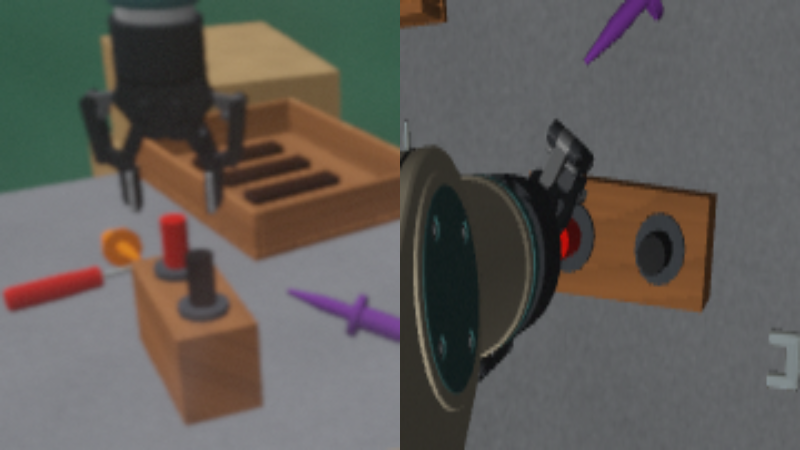

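{"api": "play_rows", "payload": {"targets": [{"slide":[-2.6,0.5,10],"turn":[0,0,0],"hand":60},{"slide":[0,0,15],"turn":[0,0,0],"hand":60},{"slide":[0,0,13],"turn":[0,0,0],"hand":60},{"slide":[0,0,0],"turn":[0,0,0],"hand":60},{"slide":[0,0,0],"turn":[0,0,0],"hand":60}]}}

```text
clock: 4.42
eef_pos: [490.1, 263.4, 103.2]
tool_rot: [3.141, -0.0, -0.549]
force: [-0.3, 0.3, -0.2]
width: 60.0
```

```bash
python3 mv.py 490.1 263.5 101
```

```text
t 4.42 eef [490.1 263.4 103.2] rot [ 3.141 -0.    -0.549] F [-0.3  0.3 -0.2] w 60.0 q7 [-0.8   0.71  0.4   1.9  -0.45  0.62 -0.66]
slide [-0.  -0.   2.2]
```

{"api": "play_rows", "payload": {"targets": [{"slide":[0,0,2],"turn":[0,0,0],"hand":60},{"slide":[0,0,0],"turn":[0,0,0],"hand":35},{"slide":[0,0,0],"turn":[0,0,0],"hand":10},{"slide":[0,0,0],"turn":[0,0,0],"hand":10},{"slide":[0,0,0],"turn":[0,0,0],"hand":10}]}}

```text
clock: 5.05
eef_pos: [490.2, 263.6, 101.6]
tool_rot: [-3.141, -0.0, -0.548]
force: [0.1, -0.5, 3.4]
width: 22.7
```

{"api": "play_rows", "payload": {"targets": [{"slide":[0,0,0],"turn":[0,0,0],"hand":10},{"slide":[0,0,0],"turn":[0,0,0],"hand":10}]}}

```text
clock: 5.3
eef_pos: [490.2, 263.6, 101.6]
tool_rot: [-3.141, -0.0, -0.548]
force: [-0.5, 0.3, 5.6]
width: 23.1
```

```bash
python3 mv.py 490.1 263.5 220
```

```text
t 5.3 eef [490.2 263.6 101.6] rot [-3.141 -0.    -0.548] F [-0.5  0.3  5.6] w 23.1 q7 [-0.79  0.71  0.39  1.9  -0.45  0.61 -0.66]
slide [-0.000e+00  1.000e-01 -1.184e+02]
```

{"api": "play_rows", "payload": {"targets": [{"slide":[0,0,-8],"turn":[0,0,0],"hand":10},{"slide":[0,0,-25],"turn":[0,0,0],"hand":10},{"slide":[0,0,-35],"turn":[0,0,0],"hand":10},{"slide":[0,0,-40],"turn":[0,0,0],"hand":10},{"slide":[0,0,-12],"turn":[0,0,0],"hand":10}]}}

```text
clock: 5.92
eef_pos: [490.7, 264.0, 223.3]
tool_rot: [-3.139, -0.001, -0.548]
force: [-0.0, 0.1, -1.9]
width: 22.8
```

{"api": "play_rows", "payload": {"targets": [{"slide":[0,0,0],"turn":[0,0,0],"hand":10},{"slide":[0,0,0],"turn":[0,0,0],"hand":10}]}}

```text
clock: 6.18
eef_pos: [488.7, 263.3, 219.7]
tool_rot: [3.139, 0.002, -0.548]
force: [0.6, 0.5, -1.9]
width: 22.7
```

```bash
python3 mv.py 549.7 -212.7 220
python3 - <<'E'
from h import *
for n in("side","top"):
    im,d=get_image(n); np.save(f"pics/{n}3im.npy",im);np.save(f"pics/{n}3.npy",d)
a=np.load("pics/side3im.npy")[30:210,100:260];b=np.load("pics/top3im.npy")[160:300,80:260]
cv2.imwrite("pics/g3.png",np.hstack([cv2.resize(a,(400,450)),cv2.resize(b,(400,450))]))
E
```

```text
t 6.17 eef [488.7 263.3 219.7] rot [ 3.139e+00  2.000e-03 -5.480e-01] F [ 0.6  0.5 -1.9] w 22.7 q7 [-0.87  0.55  0.51  1.81 -0.34  0.87 -0.76]
slide [3.001e+02 3.745e+02 2.000e-01]
```

View pics/g3.png

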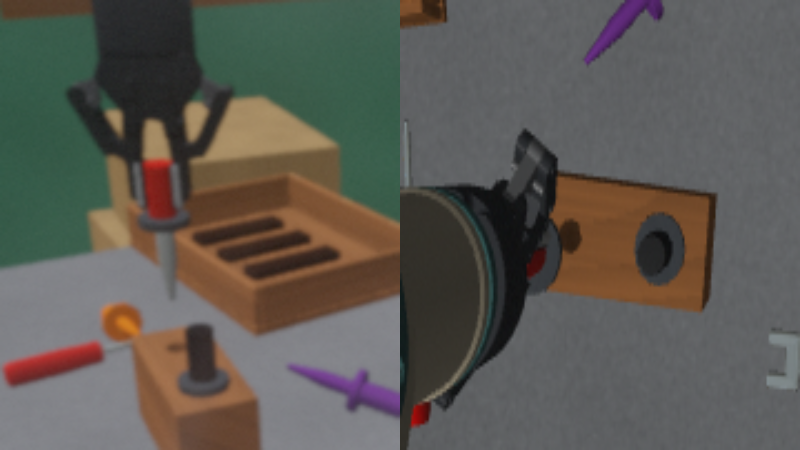

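The pin is held upright and clear of the block, tip at about 133 mm. In the left crop the tip is near (172,297), and the empty hole shows. Next I carry it to the die set.

{"api": "play_rows", "payload": {"targets": [{"slide":[15,19,0],"turn":[0,0,0],"hand":10},{"slide":[25,31,0],"turn":[0,0,0],"hand":10},{"slide":[30,37.5,0],"turn":[0,0,0],"hand":10},{"slide":[30,37.5,0],"turn":[0,0,0],"hand":10},{"slide":[30,37.5,0],"turn":[0,0,0],"hand":10}]}}

```text
clock: 6.9
eef_pos: [515.8, 55.6, 220.4]
tool_rot: [3.14, 0.001, -0.548]
force: [0.3, -0.4, -1.3]
width: 22.8
```

{"api": "play_rows", "payload": {"targets": [{"slide":[30,37.5,0],"turn":[0,0,0],"hand":10},{"slide":[30,37.5,0],"turn":[0,0,0],"hand":10},{"slide":[30,37.5,0],"turn":[0,0,0],"hand":10},{"slide":[30,37.5,0],"turn":[0,0,0],"hand":10},{"slide":[25,31,0],"turn":[0,0,0],"hand":10}]}}

```text
clock: 7.52
eef_pos: [545.0, -175.0, 220.3]
tool_rot: [3.141, 0.001, -0.55]
force: [0.4, -0.3, -2.5]
width: 22.7
```

{"api": "play_rows", "payload": {"targets": [{"slide":[20,25,0],"turn":[0,0,0],"hand":10},{"slide":[5,5.5,0],"turn":[0,0,0],"hand":10},{"slide":[0,0,0],"turn":[0,0,0],"hand":10},{"slide":[0,0,0],"turn":[0,0,0],"hand":10},{"slide":[0,0,0],"turn":[0,0,0],"hand":10}]}}

```text
clock: 8.15
eef_pos: [551.1, -210.4, 221.2]
tool_rot: [-3.141, 0.001, -0.546]
force: [-0.2, 0.3, -2.5]
width: 22.5
```

```bash
python3 mv.py 549.7 -212.7 175
```

```text
t 8.15 eef [ 551.1 -210.4  221.2] rot [-3.141e+00  1.000e-03 -5.460e-01] F [-0.2  0.3 -2.5] w 22.5 q7 [ 0.02  0.59  0.48  1.71 -0.33  0.92  0.08]
slide [ 0.   2.8 46.2]
```

{"api": "play_rows", "payload": {"targets": [{"slide":[0,2.8,10],"turn":[0,0,0],"hand":10},{"slide":[0,0,15],"turn":[0,0,0],"hand":10},{"slide":[0,0,15],"turn":[0,0,0],"hand":10},{"slide":[0,0,4],"turn":[0,0,0],"hand":10},{"slide":[0,0,0],"turn":[0,0,0],"hand":10}]}}

```text
clock: 8.78
eef_pos: [549.3, -214.4, 176.8]
tool_rot: [3.141, 0.001, -0.549]
force: [0.7, -0.2, -2.2]
width: 22.6
```

{"api": "play_rows", "payload": {"targets": [{"slide":[0,0,0],"turn":[0,0,0],"hand":10},{"slide":[0,0,0],"turn":[0,0,0],"hand":10}]}}

```text
clock: 9.02
eef_pos: [549.8, -214.5, 177.8]
tool_rot: [-3.141, -0.001, -0.548]
force: [0.5, 0.1, -1.5]
width: 22.5
```

```bash
python3 mv.py 549.7 -212.7 152
python3 - <<'E'
from h import *
for n in("side","top"):
    im,d=get_image(n); np.save(f"pics/{n}4im.npy",im);np.save(f"pics/{n}4.npy",d)
a=np.load("pics/side4im.npy")[200:350,240:400];b=np.load("pics/top4im.npy")[150:270,330:458]
cv2.imwrite("pics/g4.png",np.hstack([cv2.resize(a,(450,422),interpolation=cv2.INTER_CUBIC),cv2.resize(b,(350,328),interpolation=cv2.INTER_CUBIC) if 0 else cv2.resize(b,(350,422))]))
cv2.imwrite("pics/g4s.png",cv2.resize(np.load("pics/side4im.npy")[235:325,275:365],None,fx=6,fy=6,interpolation=cv2.INTER_CUBIC))
s=read_state();e=np.array(s["eef_pos"]);print(e, proj("side",e+[0,0,-86.6]))
E
```

```text
t 9.03 eef [ 549.8 -214.5  177.8] rot [-3.141e+00 -1.000e-03 -5.480e-01] F [ 0.5  0.1 -1.5] w 22.5 q7 [ 0.04  0.65  0.45  1.76 -0.37  0.82  0.12]
slide [-1.1 -1.4 25.8]
[ 549.71047573 -214.44085468  177.65899845] [325.39769723 284.86582264]
```

View pics/g4.png

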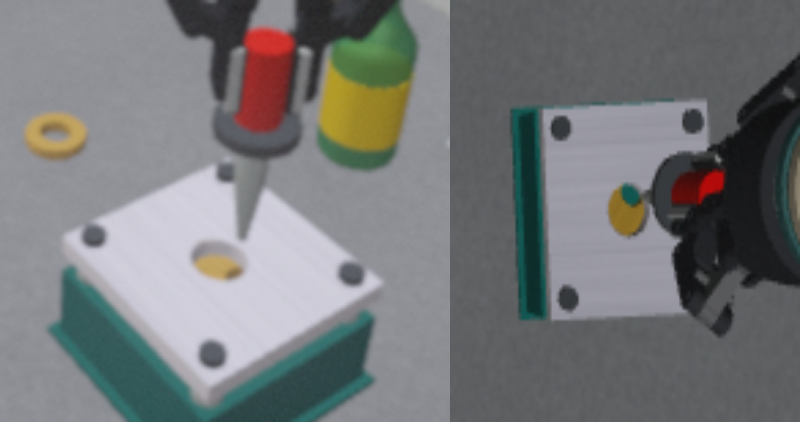

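View pics/g4s.png

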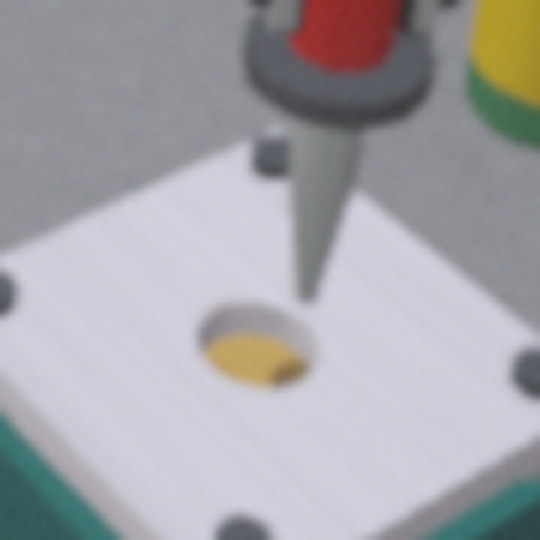

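Run:
```python
from h import *
for uv in((326.2,284.2),): print(onz("side",uv,91).round(1),onz("side",uv,93).round(1))
print(tri((326.2,284.2),(400.5,206)))
print("top proj of tip est",proj("top",[549.7,-214.4,91]),proj("side",[549.7,-214.4,91]))
# cover hole in side: dark wall + brass ellipse -> centre projection
print("axis 75 -> side",proj("side",[542,-208.2,75]),"top",proj("top",[542,-208.2,75]))
for n,box in (("top",(380,196,412,228)),("side",(296,278,340,308))):
    im,_=load(n); x0,y0,x1,y1=box; c=cv2.cvtColor(im[y0:y1,x0:x1],cv2.COLOR_BGR2HSV)
    m=(c[...,2]<165)|(c[...,1]>90) if n=="side" else (c[...,2]<140)|(c[...,1]>80)
    b=max(blobs(m,20),key=lambda b:b[1][4]); ct=max(cv2.findContours(b[2].astype(np.uint8),cv2.RETR_EXTERNAL,cv2.CHAIN_APPROX_NONE)[0],key=len)
    e=cv2.fitEllipse(ct); q=(e[0][0]+x0,e[0][1]+y0); print(n,"hole ellipse",np.round(q,1),np.round(e[1],1),onz(n,q,75).round(1))
cv2.imwrite("pics/g4t.png",cv2.resize(np.load("pics/top4im.npy")[185:235,370:430],None,fx=10,fy=10,interpolation=cv2.INTER_CUBIC))
```

```text
[ 551.7 -213.9   91. ] [ 550.1 -215.5   93. ]
(array([ 549.64672029, -213.77424437,   91.63708536]), np.float64(3.180008313662323))
top proj of tip est [401.20707263 205.32251369] [325.37012752 284.8812774 ]
axis 75 -> side [317.57366946 292.15512039] top [395.23400841 209.21859587]
top hole ellipse [394.8 209.4] [14.4 14.8] [ 541.6 -207.4   75. ]
side hole ellipse [317.3 292.1] [11.7 19.1] [ 541.7 -207.8   75. ]
```

View pics/g4t.png

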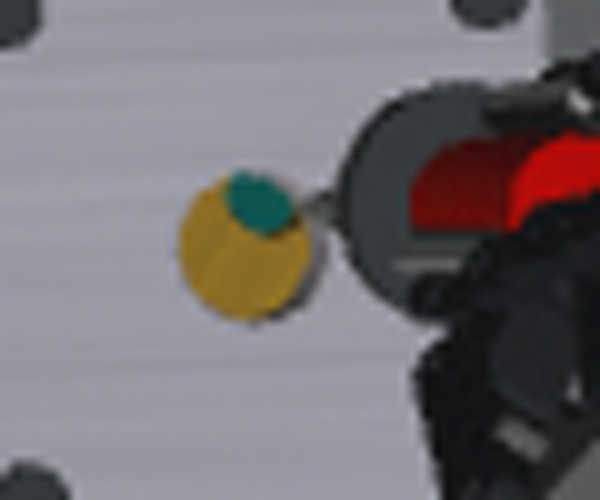

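The tip is at (326,284) in the side view and about (400.5,205) in the top view, both within a pixel of where the arm's TCP predicts. The cover hole centre comes out at (541.8, -207.7) in both views. I'll go to 9 mm off the axis towards the ring hole and lower slowly.

{"api": "play_rows", "payload": {"targets": [{"slide":[-0.9,-1.7,4],"turn":[0,0,0],"hand":10},{"slide":[0,0,6],"turn":[0,0,0],"hand":10},{"slide":[0,0,6],"turn":[0,0,0],"hand":10},{"slide":[0,0,4],"turn":[0,0,0],"hand":10},{"slide":[0,0,0],"turn":[0,0,0],"hand":10}]}}

```text
clock: 9.75
eef_pos: [549.3, -212.4, 156.8]
tool_rot: [3.141, 0.001, -0.548]
force: [-1.6, -0.6, -1.8]
width: 22.7
```

{"api": "play_rows", "payload": {"targets": [{"slide":[0,0,0],"turn":[0,0,0],"hand":10},{"slide":[0,0,0],"turn":[0,0,0],"hand":10}]}}

```text
clock: 10.0
eef_pos: [549.8, -212.5, 157.5]
tool_rot: [-3.142, -0.0, -0.548]
force: [-0.1, 0.5, -2.2]
width: 22.7
```

```bash
python3 mv.py 549.9 -212.5 152
```

```text
t 10.0 eef [ 549.8 -212.5  157.5] rot [-3.142 -0.    -0.548] F [-0.1  0.5 -2.2] w 22.7 q7 [ 0.05  0.67  0.44  1.77 -0.38  0.78  0.13]
slide [ 0.1 -0.1  5.5]
```

{"api": "play_rows", "payload": {"targets": [{"slide":[0,0,3],"turn":[0,0,0],"hand":10},{"slide":[0,0,3],"turn":[0,0,0],"hand":10},{"slide":[0,0,0],"turn":[0,0,0],"hand":10},{"slide":[0,0,0],"turn":[0,0,0],"hand":10}]}}

```text
clock: 10.5
eef_pos: [549.6, -212.5, 151.2]
tool_rot: [3.142, 0.0, -0.548]
force: [0.4, -0.2, -1.6]
width: 22.5
```

{"api": "play_rows", "payload": {"targets": [{"slide":[0,0,1],"turn":[0,0,0],"hand":10},{"slide":[0,0,1],"turn":[0,0,0],"hand":10},{"slide":[0,0,1],"turn":[0,0,0],"hand":10},{"slide":[0,0,0],"turn":[0,0,0],"hand":10}]}}

```text
clock: 11.0
eef_pos: [549.6, -212.4, 148.2]
tool_rot: [3.142, 0.0, -0.548]
force: [-0.5, 0.5, -3.0]
width: 22.4
```

No contact at the ring's top level. Going lower in 1 mm steps.

{"api": "play_rows", "payload": {"targets": [{"slide":[0,0,1],"turn":[0,0,0],"hand":10},{"slide":[0,0,1],"turn":[0,0,0],"hand":10},{"slide":[0,0,0],"turn":[0,0,0],"hand":10}]}}

```text
clock: 11.38
eef_pos: [549.5, -212.4, 146.2]
tool_rot: [3.142, 0.0, -0.548]
force: [0.6, 1.1, -1.4]
width: 22.7
```

{"api": "play_rows", "payload": {"targets": [{"slide":[0,0,1],"turn":[0,0,0],"hand":10},{"slide":[0,0,1],"turn":[0,0,0],"hand":10},{"slide":[0,0,0],"turn":[0,0,0],"hand":10}]}}

```text
clock: 11.75
eef_pos: [549.6, -212.4, 144.2]
tool_rot: [-3.142, 0.0, -0.548]
force: [-0.6, 0.2, -1.8]
width: 23.0
```

The tip is inside the ring's hole, at about z = 57.6 mm with no contact. Now I drag it towards the axis along tool -x.

{"api": "play_rows", "payload": {"targets": [{"slide":[-1,0,0],"turn":[0,0,0],"hand":10},{"slide":[-1,0,0],"turn":[0,0,0],"hand":10},{"slide":[-1,0,0],"turn":[0,0,0],"hand":10},{"slide":[0,0,0],"turn":[0,0,0],"hand":10}]}}

```text
clock: 12.25
eef_pos: [548.1, -211.5, 144.6]
tool_rot: [3.142, -0.003, -0.548]
force: [3.3, -1.4, -3.2]
width: 22.5
```

{"api": "play_rows", "payload": {"targets": [{"slide":[-1,0,0.7],"turn":[0,0,0],"hand":10},{"slide":[-1,0,0.7],"turn":[0,0,0],"hand":10},{"slide":[-1,0,0.6],"turn":[0,0,0],"hand":10},{"slide":[0,0,0],"turn":[0,0,0],"hand":10}]}}

```text
clock: 12.75
eef_pos: [546.0, -210.2, 143.4]
tool_rot: [-3.141, -0.004, -0.549]
force: [3.6, -1.9, 2.3]
width: 22.5
```

{"api": "play_rows", "payload": {"targets": [{"slide":[-1,0,0],"turn":[0,0,0],"hand":10},{"slide":[-1,0,0],"turn":[0,0,0],"hand":10},{"slide":[-1,0,0],"turn":[0,0,0],"hand":10},{"slide":[0,0,0],"turn":[0,0,0],"hand":10},{"slide":[0,0,0],"turn":[0,0,0],"hand":10}]}}

```text
clock: 13.38
eef_pos: [542.3, -207.9, 142.5]
tool_rot: [-3.142, -0.001, -0.548]
force: [3.7, -1.8, 2.9]
width: 22.8
```

```bash
python3 mv.py 541.8 -207.8 140
```

```text
t 13.38 eef [ 542.3 -207.9  142.5] rot [-3.142e+00 -1.000e-03 -5.480e-01] F [ 3.7 -1.8  2.9] w 22.8 q7 [ 0.05  0.68  0.42  1.81 -0.39  0.74  0.14]
slide [-0.5  0.1  2.5]
```

The ring follows at about 4–5 N, as predicted, and the tool is on the axis. Lowering into the bore.

{"api": "play_rows", "payload": {"targets": [{"slide":[-0.5,0,1],"turn":[0,0,0],"hand":10},{"slide":[0,0,1],"turn":[0,0,0],"hand":10},{"slide":[0,0,1],"turn":[0,0,0],"hand":10},{"slide":[0,0,0],"turn":[0,0,0],"hand":10}]}}

```text
clock: 13.88
eef_pos: [541.3, -207.5, 139.1]
tool_rot: [3.141, 0.0, -0.548]
force: [4.2, -1.4, 0.7]
width: 22.3
```

{"api": "play_rows", "payload": {"targets": [{"slide":[0,0,1.5],"turn":[0,0,0],"hand":10},{"slide":[0,0,1.5],"turn":[0,0,0],"hand":10},{"slide":[0,0,1.5],"turn":[0,0,0],"hand":10},{"slide":[0,0,0],"turn":[0,0,0],"hand":10}]}}

```text
clock: 14.38
eef_pos: [541.3, -207.4, 134.5]
tool_rot: [3.141, 0.001, -0.548]
force: [4.1, -3.2, 0.9]
width: 22.6
```

{"api": "play_rows", "payload": {"targets": [{"slide":[0,0,1.5],"turn":[0,0,0],"hand":10},{"slide":[0,0,1.5],"turn":[0,0,0],"hand":10},{"slide":[0,0,1.5],"turn":[0,0,0],"hand":10},{"slide":[0,0,0],"turn":[0,0,0],"hand":10}]}}

```text
clock: 14.88
eef_pos: [541.3, -207.4, 130.0]
tool_rot: [3.141, 0.0, -0.548]
force: [3.4, -2.9, 1.3]
width: 22.7
```

{"api": "play_rows", "payload": {"targets": [{"slide":[0,0,1.5],"turn":[0,0,0],"hand":10},{"slide":[0,0,1.5],"turn":[0,0,0],"hand":10},{"slide":[0,0,1.5],"turn":[0,0,0],"hand":10},{"slide":[0,0,0],"turn":[0,0,0],"hand":10}]}}

```text
clock: 15.38
eef_pos: [541.4, -207.4, 125.6]
tool_rot: [3.142, 0.0, -0.548]
force: [3.7, -3.5, 0.4]
width: 23.0
```

{"api": "play_rows", "payload": {"targets": [{"slide":[0,0,1.5],"turn":[0,0,0],"hand":10},{"slide":[0,0,1.5],"turn":[0,0,0],"hand":10},{"slide":[0,0,1.5],"turn":[0,0,0],"hand":10},{"slide":[0,0,0],"turn":[0,0,0],"hand":10}]}}

```text
clock: 15.88
eef_pos: [541.4, -207.4, 121.0]
tool_rot: [3.142, 0.0, -0.548]
force: [3.8, -4.4, 1.0]
width: 22.7
```

{"api": "play_rows", "payload": {"targets": [{"slide":[0,0,1.5],"turn":[0,0,0],"hand":10},{"slide":[0,0,1.5],"turn":[0,0,0],"hand":10},{"slide":[0,0,1.5],"turn":[0,0,0],"hand":10},{"slide":[0,0,0],"turn":[0,0,0],"hand":10}]}}

```text
clock: 16.38
eef_pos: [541.3, -207.4, 116.5]
tool_rot: [3.141, 0.001, -0.548]
force: [3.9, -3.1, 1.0]
width: 22.8
```

{"api": "play_rows", "payload": {"targets": [{"slide":[0,0,1],"turn":[0,0,0],"hand":10},{"slide":[0,0,1],"turn":[0,0,0],"hand":10},{"slide":[0,0,1],"turn":[0,0,0],"hand":10},{"slide":[0,0,0],"turn":[0,0,0],"hand":10}]}}

```text
clock: 16.88
eef_pos: [541.4, -207.5, 113.6]
tool_rot: [3.142, 0.0, -0.548]
force: [4.3, -3.4, 1.7]
width: 22.6
```

{"api": "play_rows", "payload": {"targets": [{"slide":[0,0,1],"turn":[0,0,0],"hand":10},{"slide":[0,0,1],"turn":[0,0,0],"hand":10},{"slide":[0,0,1],"turn":[0,0,0],"hand":10},{"slide":[0,0,0],"turn":[0,0,0],"hand":10}]}}

```text
clock: 17.38
eef_pos: [541.2, -207.3, 110.5]
tool_rot: [3.141, 0.001, -0.548]
force: [4.6, -3.2, 0.2]
width: 23.0
```

{"api": "play_rows", "payload": {"targets": [{"slide":[0,0,1],"turn":[0,0,0],"hand":10},{"slide":[0,0,1],"turn":[0,0,0],"hand":10},{"slide":[0,0,1],"turn":[0,0,0],"hand":10},{"slide":[0,0,0],"turn":[0,0,0],"hand":10}]}}

```text
clock: 17.88
eef_pos: [541.4, -207.4, 107.6]
tool_rot: [3.141, 0.0, -0.548]
force: [2.4, -3.6, 0.2]
width: 22.9
```

{"api": "play_rows", "payload": {"targets": [{"slide":[0,0,1],"turn":[0,0,0],"hand":10},{"slide":[0,0,1],"turn":[0,0,0],"hand":10},{"slide":[0,0,1],"turn":[0,0,0],"hand":10},{"slide":[0,0,0],"turn":[0,0,0],"hand":10}]}}

```text
clock: 18.38
eef_pos: [541.4, -207.5, 104.7]
tool_rot: [3.142, 0.0, -0.548]
force: [3.5, -2.8, 0.1]
width: 22.7
```

{"api": "play_rows", "payload": {"targets": [{"slide":[0,0,1],"turn":[0,0,0],"hand":10},{"slide":[0,0,1],"turn":[0,0,0],"hand":10},{"slide":[0,0,0],"turn":[0,0,0],"hand":10}]}}

```text
clock: 18.75
eef_pos: [541.5, -207.5, 102.7]
tool_rot: [3.142, 0.0, -0.548]
force: [3.9, -4.4, -0.1]
width: 22.7
```

{"api": "play_rows", "payload": {"targets": [{"slide":[0,0,1],"turn":[0,0,0],"hand":10},{"slide":[0,0,1],"turn":[0,0,0],"hand":10},{"slide":[0,0,0],"turn":[0,0,0],"hand":10}]}}

```text
clock: 19.12
eef_pos: [541.6, -207.6, 100.7]
tool_rot: [3.142, -0.0, -0.548]
force: [2.8, -2.9, 0.4]
width: 22.9
```

{"api": "play_rows", "payload": {"targets": [{"slide":[0,0,1],"turn":[0,0,0],"hand":10},{"slide":[0,0,1],"turn":[0,0,0],"hand":10},{"slide":[0,0,0],"turn":[0,0,0],"hand":10}]}}

```text
clock: 19.5
eef_pos: [541.7, -207.6, 98.7]
tool_rot: [3.142, -0.0, -0.548]
force: [4.0, -3.8, -0.1]
width: 22.7
```

Going well, with forces of about 5 N. The tip is at about 12 mm.

{"api": "play_rows", "payload": {"targets": [{"slide":[0,0,1],"turn":[0,0,0],"hand":10},{"slide":[0,0,1],"turn":[0,0,0],"hand":10},{"slide":[0,0,0],"turn":[0,0,0],"hand":10}]}}

```text
clock: 19.88
eef_pos: [541.8, -207.7, 96.8]
tool_rot: [3.142, -0.001, -0.548]
force: [3.5, -2.2, 0.1]
width: 22.5
```

{"api": "play_rows", "payload": {"targets": [{"slide":[0,0,1],"turn":[0,0,0],"hand":10},{"slide":[0,0,1],"turn":[0,0,0],"hand":10},{"slide":[0,0,0],"turn":[0,0,0],"hand":10}]}}

```text
clock: 20.25
eef_pos: [541.8, -207.7, 94.7]
tool_rot: [3.141, -0.001, -0.548]
force: [3.1, -3.9, 0.9]
width: 22.4
```

{"api": "play_rows", "payload": {"targets": [{"slide":[0,0,1],"turn":[0,0,0],"hand":10},{"slide":[0,0,0.5],"turn":[0,0,0],"hand":10},{"slide":[0,0,0],"turn":[0,0,0],"hand":10}]}}

```text
clock: 20.62
eef_pos: [541.8, -207.7, 93.3]
tool_rot: [3.141, -0.001, -0.548]
force: [4.5, -4.3, 0.7]
width: 22.7
```

{"api": "play_rows", "payload": {"targets": [{"slide":[0,0,0.6],"turn":[0,0,0],"hand":10},{"slide":[0,0,0.6],"turn":[0,0,0],"hand":10},{"slide":[0,0,0],"turn":[0,0,0],"hand":10}]}}

```text
clock: 21.0
eef_pos: [541.8, -207.7, 92.1]
tool_rot: [3.142, -0.001, -0.548]
force: [2.9, -3.3, 1.5]
width: 22.7
```

{"api": "play_rows", "payload": {"targets": [{"slide":[0,0,0.5],"turn":[0,0,0],"hand":10},{"slide":[0,0,0],"turn":[0,0,0],"hand":10}]}}

```text
clock: 21.25
eef_pos: [541.8, -207.7, 91.7]
tool_rot: [3.142, -0.001, -0.548]
force: [3.8, -3.2, 2.7]
width: 22.9
```

{"api": "play_rows", "payload": {"targets": [{"slide":[0,0,0.5],"turn":[0,0,0],"hand":10},{"slide":[0,0,0],"turn":[0,0,0],"hand":10}]}}

```text
clock: 21.5
eef_pos: [541.8, -207.8, 91.7]
tool_rot: [-3.141, -0.001, -0.549]
force: [2.7, -3.3, 5.7]
width: 23.1
```

It is seated: z stopped at 91.7 mm (91.6 predicted for home) and the force is rising gently. I'll open and lift straight up.

{"api": "play_rows", "payload": {"targets": [{"slide":[0,0,0],"turn":[0,0,0],"hand":30},{"slide":[0,0,0],"turn":[0,0,0],"hand":45},{"slide":[0,0,0],"turn":[0,0,0],"hand":55},{"slide":[0,0,0],"turn":[0,0,0],"hand":55},{"slide":[0,0,0],"turn":[0,0,0],"hand":55}]}}

```text
clock: 22.12
eef_pos: [541.3, -207.2, 90.9]
tool_rot: [-3.142, 0.001, -0.548]
force: [-0.4, 0.0, 0.2]
width: 55.1
```

{"api": "play_rows", "payload": {"targets": [{"slide":[0,0,-10],"turn":[0,0,0],"hand":55},{"slide":[0,0,-20],"turn":[0,0,0],"hand":55},{"slide":[0,0,-30],"turn":[0,0,0],"hand":55},{"slide":[0,0,-40],"turn":[0,0,0],"hand":55},{"slide":[0,0,-40],"turn":[0,0,0],"hand":55}]}}

```text
clock: 22.75
eef_pos: [541.3, -207.5, 233.0]
tool_rot: [-3.142, -0.0, -0.549]
force: [0.5, 0.4, -0.4]
width: 55.1
```

```bash
python3 - <<'E'
from h import *
for n in("side","top"):
    im,d=get_image(n); np.save(f"pics/{n}5im.npy",im);np.save(f"pics/{n}5.npy",d)
a=np.load("pics/side5im.npy");b=np.load("pics/top5im.npy")
cv2.imwrite("pics/g5s.png",cv2.resize(a[200:350,240:400],None,fx=5,fy=5,interpolation=cv2.INTER_CUBIC)[:600])
d=np.load("pics/side5.npy");hsv=cv2.cvtColor(a,cv2.COLOR_BGR2HSV);P=cloud("side",d)
red=((hsv[...,0]<5)|(hsv[...,0]>174))&(hsv[...,1]>150)
for c,s,m in blobs(red,30): q=P[m&(d>0)];print(c,s,np.median(q,0).round(1),"ztop",np.percentile(q[:,2],99).round(1),"z-centre-axis at z106:",onz("side",c,106).round(1))
ax=[541.8,-207.8]
print("expected home proj head top/bottom/collar", [proj("side",ax+[z]).round(1).tolist() for z in (129,83,75)])
E
python3 mv.py 400 0 200
```

```text
[120.3, 174.8] [102, 168, 38, 15, 269] [404.3 418.1  19.7] ztop 26.0 z-centre-axis at z106: [373.9 247.1 106. ]
[377.9, 190.8] [372, 185, 13, 13, 141] [ 743.4 -117.9  148.8] ztop 152.3 z-centre-axis at z106: [803.2 -69.4 106. ]
[318.6, 273.4] [312, 260, 16, 31, 322] [ 534.3 -211.9  121.3] ztop 131.1 z-centre-axis at z106: [ 544.8 -202.3  106. ]
expected home proj head top/bottom/collar [[320.9, 264.1], [317.8, 288.1], [317.3, 292.0]]
t 22.85 eef [ 544.  -209.2  236.2] rot [-3.14  -0.009 -0.549] F [ 0.1 -0.9  0.4] w 54.8 q7 [ 0.01  0.56  0.49  1.72 -0.32  0.93  0.08]
slide [-232.2 -103.3   34.3]
```

View pics/g5s.png

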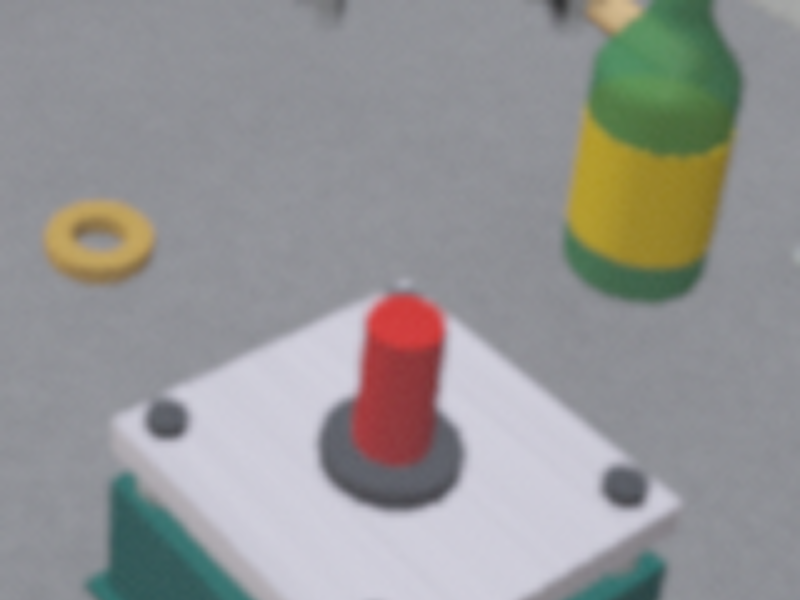

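The side crop shows the pin standing upright with its collar flat on the cover. The head's top centre is at (321.2, 264.0) px, against (320.9, 264.1) predicted for fully home. The gripper is well clear. I'll let the arm settle and hand in.

{"api": "play_rows", "payload": {"targets": [{"slide":[0,0,0],"turn":[0,0,0],"hand":55},{"slide":[0,0,0],"turn":[0,0,0],"hand":55},{"slide":[0,0,0],"turn":[0,0,0],"hand":55},{"slide":[0,0,0],"turn":[0,0,0],"hand":55}]}}

```text
clock: 23.35
eef_pos: [541.2, -207.4, 230.4]
tool_rot: [3.141, 0.001, -0.548]
force: [0.0, -1.2, -0.0]
width: 54.9
```

Run:
```python
from cell import *
print(finish_job())
```

```text
the job is handed in; nothing more can be done
None
```

The red-headed pin is standing home in the die set and released, and the job is handed in at about 23 s; no verdict was reported. I lifted it from the block, lowered the tip about 9 mm off the axis into the ring's hole, dragged the ring to the axis against about 4–5 N, and pressed the pin down. The readings I took stayed below about 8 N.

**Last checks:**
- The TCP stopped at 91.7 mm, where 91.6 mm was predicted for fully home.
- In the side view the head's top centre is at (321.2, 264.0) px, against (320.9, 264.1) predicted, with the collar flat on the cover and the gripper clear. I did not measure the tilt separately.
- I didn't re-measure the other things at the end; the gripper never came near them.

**Disagreements:** the two cameras differed by up to 2 mm on the die axis from the bolts. The orange and purple look-alikes toppled before the gripper came near them.

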